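# Click a sampling cartridge into its dock

## Task

Take the sampling cartridge that stands in the grey tub, set it foot down in the socket of the metal dock, and press it straight down until the sprung ball in the socket's side clicks into its groove and keeps it down against the ejector, then let go. The depth at which it clicks differs from time to time and can only be felt: press gently, stop as soon as it is home, and never ram it. Leave the other things where they are.

Things in the scene. Friction and masses are not known exactly. Their poses are not given: they have to be found in the camera images.
- cartridge: Sampling cartridge standing upright in the tub: a straight block 36 mm (its x) by 24 mm (its y), 130 mm tall, 0.16 to 0.26 kg, black head (upper 60 mm) on a metal body. Origin: centre of its underside, z up. Its +x and -x ends both carry a groove 4 mm deep, 17 to 37 mm above the underside, and a 4 mm taper over the lowest 6 mm; it fits the dock either way round.
- cartridge_top (a point): Centre of the cartridge's flat top, 130 mm above its underside. The head is best gripped across the plain y faces (24 mm); at least 50 mm of the cartridge stands out of the dock when it is home.
- dock: Metal dock block fixed to the bench, 72 mm (its x) by 60 mm (its y), 83 mm tall, on a thin base plate of 110 by 80 mm, with a spring housing 26 mm wide that stands 25 mm out of its +x side. Origin: centre of its underside on the bench. The cartridge goes in with its x axis along the dock's x axis.
- dock_mouth (a point): Centre of the socket's opening in the dock's top face, 83 mm above the bench. The upright socket is 37.6 mm along the dock's x by 25.6 mm along its y; a funnel over its top 8 mm widens it to 49.6 by 37.6 mm.
- ball (a joint): Steel ball, 12 mm across, that sticks 4 mm into the socket from its +x wall. 0 = fully out; positive (m) = pushed back into the wall, 1.5 to 4 mm while the plain side of the cartridge slides past, near 0 again once dropped into the groove. Spring: 6 N at 0, 1.2 N per mm more. It sits 22.5 mm above the ejector's hard stop and moves with the seat (see ejector).
- ejector (a joint): Sprung pad at the socket's bottom, pushing up: 0 = up, positive (m) = pressed, hard stop at 0.009; 2.5 N at 0, 0.2 N per mm more. Ball, pad and stop ride on a seat set to an unmeasured height: with the pad on its stop the underside is 7 to 37 mm above the bench. The ball drops in and holds at 0.006 to 0.008. Passing it takes 4 to 12 N; at the stop the force soars: end by 15 N.
- tub: Grey open plastic tub, fixed, 300 (its x) by 220 (its y) by 35 mm tall, walls and floor 5 mm thick. Origin: centre of its underside on the bench.
- tube: Bystander: printed metal tube, 28 mm across and 55 mm tall, standing in the tub. Origin: centre of its underside.
- nut: Bystander: thick ring, 36 mm across and 14 mm tall, lying in the tub. Origin: centre of its underside.
- brush: Bystander: small brush, 160 mm long, lying on the bench along its own x.
- jar: Bystander: small white closed jar, 50 mm across and 60 mm tall, standing on the bench. Origin: centre of its underside.

How it is judged:
By the outcome, as a careful person would: the job done as asked, in the order asked, and still so for the second after the job is handed in, with the robot touching nothing.
It also fails if it takes over 54 s, if anything falls off the work surface, if the arm or the gripper's body presses on something with over 40 N, if the wrist force passes 120 N, or if a joint passes its speed limit or range.

## Robot

A 6-joint arm with a two-finger parallel gripper is mounted at the origin on the work surface. World frame = base frame: x ahead of the robot, y to its left, z up, the work surface at z = 0. Lengths are in m, angles in rad, forces in N, time in s.
With the tool pointing down it reaches from about 0.4 to 0.825 m from the base axis. Payload 7 kg.
Tool frame: the origin (TCP) lies between the finger pads; the fingertips stand 11 mm ahead of it and the grasp point (between the pads) lies 8 mm behind it; z points along the fingers, y is the direction in which the jaws open and shut (so a half turn about z gives the same grasp; the last joint's range is limited). The gripper opens to 88 mm and grips with 3 to 60 N. Pads are 19 mm wide; open, the fingers measure 130 mm over their backs; the gripper's body (78 mm by 193 mm) begins 47 mm behind the grasp point.
Start: joints at [-1.062, 0.359, 0.012, 0, -1.224, -0.288], TCP at [0.148, -0.659, 0.238] pointing down, gripper open.
Joint ranges: [-3.07, 3.07], [-1.43, 2.12], [-1.02, 1.25], [-3.03, 1.67], [-3.05, -0], [-3.03, 3.03]. Speed limits (rad/s): [2.39, 2.39, 3.01, 3.14, 3.14, 3.14].

## Interface

Orientations are given as [roll, pitch, yaw] about the fixed x, y, z axes, in that order (R = Rz(yaw) Ry(pitch) Rx(roll)).
In Python, from station import arm gives the robot as it stands.
- The arm moves only by the tool jog_arm, never from a script. Its argument "plan" is text: rows parted by semicolons, each of 7 numbers parted by spaces: the shift along the world's x, y, z in m, then the turn, a rotation vector about the world's x, y, z in rad, then the gripper command: -1 is shut, 1 is fully open, values between are in proportion. In form: dx dy dz rx ry rz hand; .... A call has 1 to 8 rows; each row shifts and turns the pose as measured when the row begins; what a row does not reach is not made up. A row lasts 1/12 s, in which the tool goes at most 41.7 mm and 7.16 degrees, less where a joint would pass 70% of its speed; a pose out of reach is approached as far as the arm can. A call with a gripper value outside its range is refused whole. The fingers move at their own pace and stop on an object; "grip_force" is the grip in N (left out, the last holds). Time passes only in rows, so rows that do not move let the fingers close. It gives the time, the measured TCP pose, the force and the opening at its end, in the units of the state.
- arm.get_state(): the state, without advancing time (a new reading comes with each control period).
- arm.grab_frame(name): name is "scene" or "top" or "wrist"; returns the picture (420x560x3 uint8, blue, green, red); there is no depth.
- arm.camera_model(name): a dict with "vertical_fov" (degrees; the focal length in pixels is half the picture's height over the tangent of half this angle, whatever the lens; pixels are square), "cx", "cy" (the principal point, pixels), "origin" and "attitude" of the camera in the world. Camera axes: x right, y down, z forward; pixel columns grow to the right and rows downward; lengths in m; the calibration is good to about 2 mm. The wrist camera is an equidistant fisheye: a pixel r from the principal point sees the ray r / f radians off the axis. A picture is of the moment at which its call begins: read the wrist's pose just before it. camera_model takes no time and is no camera call; for the wrist camera it gives the pose at the moment of the call.
- arm.job_done(): hands the job in, once; it reports no verdict.
The state is a dict: "t": time; "q": joint angles; "qd": joint speeds; "joint_efforts": joint torques, N m; "eef_pos": TCP position; "ee_rot": TCP orientation; "force": force on the tool from outside, world axes, zero at the start; "moment": the same for the moment, N m; "width": finger opening in m.
Only numpy, scipy, OpenCV 4.12 (cv2) and the standard library are available. Lean on these libraries where they do the work, as an engineer would, in place of code of your own. Each camera call takes 0.05 s, during which the arm holds its last target. There are 200 camera calls.

## Working session

There is one attempt and no reset: what is moved stays moved. The work goes in short steps, Python scripts to look and compute and a tool call to move; the robot and the scene stay as the last step left them, time stands still between calls to the robot, and variables do not carry over. Pictures are saved under pics/ and viewed, about 8 in all and at most 12, crops included, and the job is handed in when it is done.

Besides the shell and the picture viewer there is one more tool, called after "Call:" as name(argument=value, ...) on one line, values as JSON. jog_arm: Moves the arm, as the interface text tells. Its arguments: {"type":"object","properties":{"plan":{"type":"string"},"grip_force":{"type":"number"}},"required":["plan"]}

```bash
mkdir -p pics; ls
cat > h.py <<'E'
import numpy as np,cv2
from station import arm
from scipy.spatial.transform import Rotation as R
def att(m):
    a=np.array(m["attitude"],float)
    if a.shape==(3,3): return a
    return R.from_euler('xyz',a).as_matrix() if a.size==3 else None
def ray(m,u,v):
    f=210/np.tan(np.radians(m["vertical_fov"])/2)
    x,y=(u-m["cx"]),(v-m["cy"])
    if m.get("fish"):
        r=np.hypot(x,y);t=r/f;d=np.array([x/r*np.sin(t),y/r*np.sin(t),np.cos(t)])
    else: d=np.array([x/f,y/f,1.])
    return np.array(m["origin"]),att(m)@d
def onz(m,u,v,z):
    o,d=ray(m,u,v);return o+d*(z-o[2])/d[2]
def proj(m,p):
    f=210/np.tan(np.radians(m["vertical_fov"])/2)
    c=att(m).T@(np.array(p)-m["origin"])
    if m.get("fish"):
        r=np.hypot(c[0],c[1]);t=np.arctan2(r,c[2]);return np.array([m["cx"]+f*t*c[0]/r,m["cy"]+f*t*c[1]/r])
    return np.array([m["cx"]+f*c[0]/c[2],m["cy"]+f*c[1]/c[2]])
E
python3 - <<'E'
from h import *
print(arm.get_state())
for n in("scene","top","wrist"):
    print(n,arm.camera_model(n)); cv2.imwrite(f"pics/{n}0.png",arm.grab_frame(n))
E
```

```text
pics
{'t': 0.0, 'q': array([-1.06191085e+00,  3.59382760e-01,  1.10386083e-02, -3.38487645e-04,
       -1.22408863e+00, -2.88104189e-01]), 'qd': array([-0.00106541, -0.00044031, -0.0004182 ,  0.00112886, -0.00242059,
       -0.0015279 ]), 'joint_efforts': array([-8.01509232e-04, -5.82721961e+01,  2.93053329e+01,  6.99730217e+00,
        6.93382550e-03, -2.18655096e-04]), 'eef_pos': array([ 0.14768703, -0.65815613,  0.23661862]), 'ee_rot': array([ 3.13993323e+00, -1.59934187e-04, -2.92092652e+00]), 'force': array([-0.3671167 , -0.47854437,  0.6474809 ]), 'moment': array([-0.01505093,  0.01213298, -0.04299045]), 'width': 0.08751809682056881}
scene {'vertical_fov': 42.616448079593326, 'cx': 272.908077053041, 'cy': 207.4055550272187, 'origin': array([1.03545262, 0.41775023, 0.9592051 ]), 'attitude': array([-2.51424242e+00, -7.33597222e-04,  2.30294217e+00])}
top {'vertical_fov': 45.77718659190474, 'cx': 278.32083625348326, 'cy': 207.5747689917392, 'origin': array([ 0.51678532, -0.00218579,  1.17498376]), 'attitude': array([-3.06172289,  0.01404139, -1.54901472])}
wrist {'vertical_fov': 65.70646984690485, 'cx': 277.5541002348814, 'cy': 212.82810173497055, 'origin': array([ 0.07926202, -0.67333341,  0.38233223]), 'attitude': array([ 2.87782228e+00, -4.87319368e-04,  1.79209430e+00])}
```

View pics/top0.png

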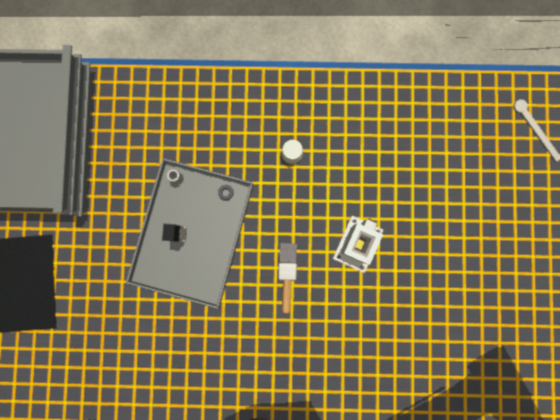

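View pics/scene0.png

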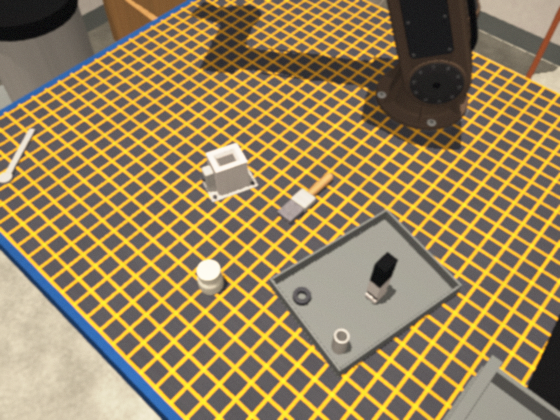

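Run:
```python
from h import *
T=cv2.imread("pics/top0.png");S=cv2.imread("pics/scene0.png")
mt=arm.camera_model("top");ms=arm.camera_model("scene")
def box(im,roi,lo,hi,gray=True):
    x0,y0,x1,y1=roi;c=cv2.resize(im[y0:y1,x0:x1],None,fx=8,fy=8,interpolation=cv2.INTER_CUBIC)
    return c
# black head, top
for nm,im,m,roi in(("top",T,mt,(155,218,195,255)),("scene",S,ms,(365,248,402,308))):
    x0,y0,x1,y1=roi;c=cv2.resize(im[y0:y1,x0:x1],None,fx=8,fy=8,interpolation=cv2.INTER_CUBIC)
    k=(c.max(2)<48).astype(np.uint8);n,l,s,ce=cv2.connectedComponentsWithStats(k);i=1+s[1:,4].argmax()
    print(nm,s[i],ce[i]/8+[x0,y0])
a=cv2.resize(T[215:260,150:205],None,fx=7,fy=7,interpolation=cv2.INTER_CUBIC)
b=cv2.resize(T[210:275,330:387],None,fx=7,fy=7,interpolation=cv2.INTER_CUBIC)
c=cv2.resize(S[245:310,360:405],None,fx=7,fy=7,interpolation=cv2.INTER_CUBIC) 
d=np.zeros((560,800,3),np.uint8);d[:315,:385]=a;d[:455,400:799]=b
cv2.imwrite("pics/cr.png",d)
e=np.zeros((460,800,3),np.uint8);e[:455,:315]=c;b2=cv2.resize(S[140:202,195:262],None,fx=7,fy=7,interpolation=cv2.INTER_CUBIC);e[:434,320:789]=b2
cv2.imwrite("pics/cr2.png",e)
print("cart",onz(mt,171,232,.135),"dock",onz(mt,361,243,.083))
```

```text
top [ 139   62   60  125 5819] [175.94664032 233.55048118]
scene [   51    46   200   263 30198] [383.5750505  270.00742599]
cart [0.5437076  0.23800644 0.135     ] dock [ 0.52994108 -0.16727458  0.083     ]
```

View pics/cr.png

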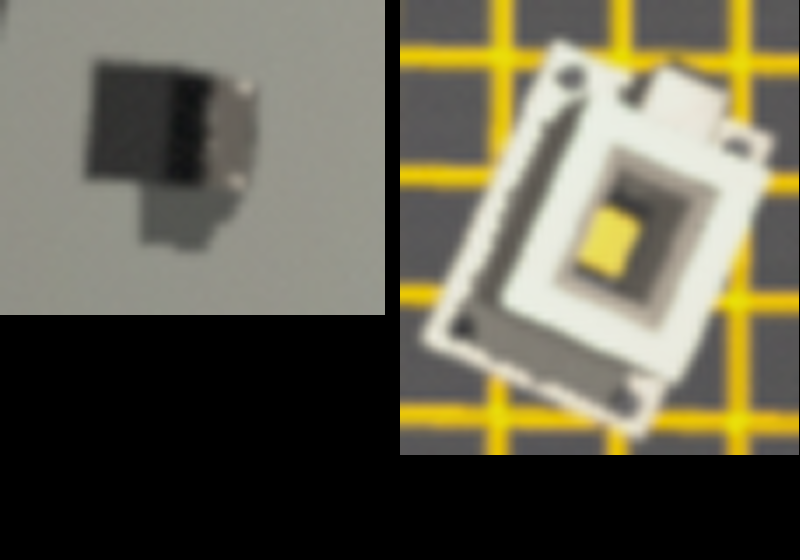

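View pics/cr2.png

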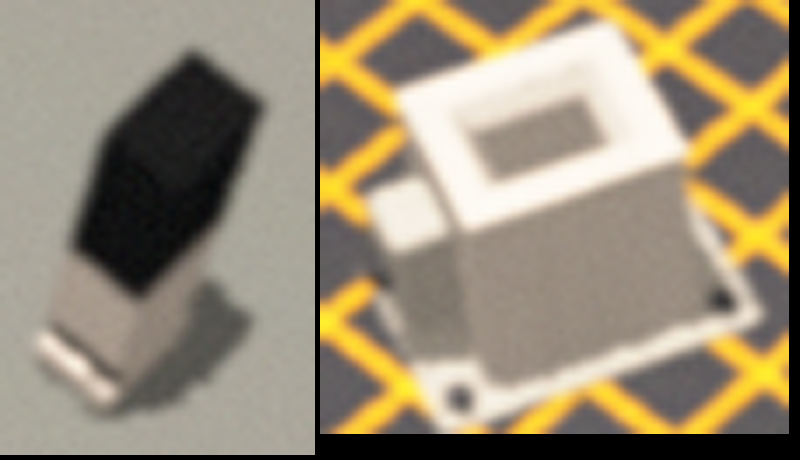

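Top view: the cartridge's top face is at about (168,232) px and stands upright. The dock's top is at about (363,244), with its spring housing toward image up-right (world +x, slightly -y). Next I'll compute both from their corners.

Run:
```python
from h import *
mt=arm.camera_model("top");ms=arm.camera_model("scene")
def go(m,pts,off,z,nm):
    P=np.array([onz(m,p[0]/7-.43+off[0],p[1]/7-.43+off[1],z)[:2] for p in pts])
    e=[np.linalg.norm(P[i]-P[(i+1)%4])*1e3 for i in range(4)]
    ax=[np.degrees(np.arctan2(*(P[i]-P[(i+1)%4])[::-1]))%180 for i in range(4)]
    print(nm,P.mean(0).round(4),np.round(e,1),np.round(ax,1))
go(mt,[(95,60),(172,67),(165,183),(85,178)],(150,215),.135,"cart top")
go(ms,[(192,48),(265,105),(178,200),(105,137)],(360,245),.135,"cart scene")
go(mt,[(190,95),(370,175),(275,382),(100,305)],(330,210),.083,"dock top")
go(ms,[(285,20),(370,150),(145,230),(78,97)],(195,140),.083,"dock scene")
go(mt,[(210,147),(322,190),(262,332),(155,285)],(330,210),.083,"funnel top")
s=arm.get_state();print(s["eef_pos"],s["force"])
```

```text
cart top [0.5436 0.2442] [23.3 34.7 24.1 35.4] [ 86.  178.7  87.7 177.4]
cart scene [0.5456 0.2463] [23.4 37.2 24.1 36.2] [ 86.2 179.1  83.9 178. ]
dock top [ 0.5285 -0.1716] [61.2 71.2 59.1 71.6] [ 67.1 155.8  67.5 157.5]
dock scene [ 0.5307 -0.1711] [60.8 74.1 58.6 70.6] [ 69.6 157.4  66.2 159.2]
funnel top [ 0.5287 -0.1727] [37.2 48.2 36.2 46.5] [ 70.1 157.6  67.5 158.9]
[ 0.14771142 -0.6582823   0.23681995] [0.10463955 0.29684115 0.01434821]
```

Call:
jog_arm(plan="0.035 0.02 0 0 0 -0.034 1;0.035 0.02 0 0 0 -0.034 1;0.035 0.02 0 0 0 -0.034 1;0.035 0.02 0 0 0 -0.034 1;0.035 0.02 0 0 0 -0.034 1;0.035 0.02 0 0 0 -0.034 1;0.035 0.02 0 0 0 -0.034 1;0.035 0.02 0 0 0 -0.034 1", grip_force=45)

```text
t: 0.82
eef_pos: [0.4282, -0.4935, 0.2336]
ee_rot: [3.136, -0.004, 3.065]
force: [2.0, -1.2, -0.3]
width: 0.0877
```

Call:
jog_arm(plan="0.008 0.04 0 0 0 0 1;0.008 0.04 0 0 0 0 1;0.008 0.04 0 0 0 0 1;0.008 0.04 0 0 0 0 1;0.008 0.04 0 0 0 0 1;0.008 0.04 0 0 0 0 1;0.008 0.04 0 0 0 0 1;0.008 0.04 0 0 0 0 1")

```text
t: 1.48
eef_pos: [0.4964, -0.1673, 0.2281]
ee_rot: [3.134, -0.01, 3.063]
force: [0.9, 0.2, 1.2]
width: 0.0873
```

Call:
jog_arm(plan="0.005 0.04 0.002 0 0 0 1;0.005 0.04 0.002 0 0 0 1;0.005 0.04 0.002 0 0 0 1;0.005 0.04 0.002 0 0 0 1;0.005 0.04 0.002 0 0 0.01 1;0.005 0.04 0.002 0 0 0.01 1;0.005 0.04 0 0 0 0.01 1;0.005 0.04 0 0 0 0.01 1")

```text
t: 2.15
eef_pos: [0.5332, 0.1638, 0.241]
ee_rot: [3.133, -0.009, 3.106]
force: [0.6, 0.3, 0.9]
width: 0.0877
```

Call:
jog_arm(plan="0.004 0.04 0 0 0 0 1;0.003 0.032 0 0 0 0 1;0 0 0 0 0 0 1")

```text
t: 2.4
eef_pos: [0.5399, 0.2452, 0.2402]
ee_rot: [3.132, -0.009, 3.111]
force: [1.1, -0.1, -0.2]
width: 0.0877
```

Run:
```python
from h import *
m=arm.camera_model("wrist");m["fish"]=1;s=arm.get_state();print(s["eef_pos"],s["ee_rot"],s["force"],m)
w=arm.grab_frame("wrist");cv2.imwrite("pics/w1.png",w)
import pickle;pickle.dump(m,open("w1.pkl","wb"))
ps=[]
for dx in(-.018,.018):
  for dy in(-.012,.012):
    ps.append(proj(m,np.array([.5446,.2452,.135])+R.from_euler('z',-3,degrees=True).apply([dx,dy,0])))
ps=np.array(ps);print(ps.round(1))
for p in ps: cv2.circle(w,tuple(p.round().astype(int)),2,(0,0,255),1)
c=ps.mean(0).astype(int);x0,y0=max(c[0]-70,0),max(c[1]-70,0)
print(x0,y0);cv2.imwrite("pics/w1c.png",cv2.resize(w[y0:y0+140,x0:x0+140],None,fx=4,fy=4))
```

```text
[0.5398874  0.24519152 0.2401894 ] [ 3.13234757 -0.00887996  3.1112159 ] [ 1.14982015 -0.07529556 -0.16946406] {'vertical_fov': 65.70646984690485, 'cx': 277.5541002348814, 'cy': 212.82810173497055, 'origin': array([0.47095784, 0.24628172, 0.38639476]), 'attitude': array([ 2.88634629, -0.00853293,  1.54099091]), 'fish': 1}
[[261.6 200.4]
 [291.9 201. ]
 [261.2 243.2]
 [290.4 243.7]]
206 152
```

View pics/w1c.png

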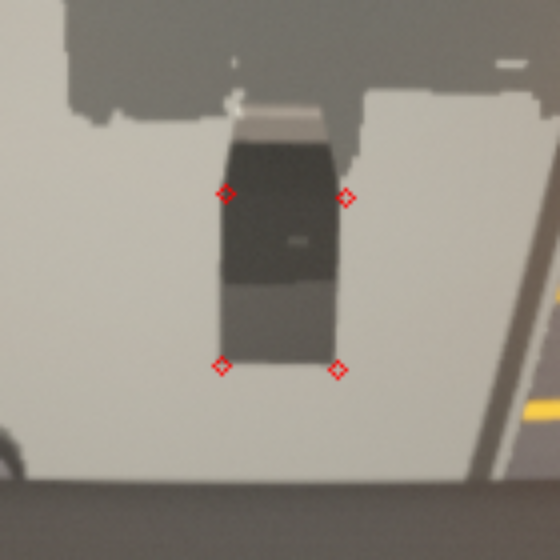

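The wrist view confirms the cartridge to about 1 mm: centre (0.5437, 0.2447), yaw about -2°. I'll level the tool and go down.

Call:
jog_arm(plan="0.004 -0.0005 -0.01 -0.01 -0.009 0 1;0 0 -0.03 0 0 0 1;0 0 -0.03 0 0 0 1;0 0 -0.03 0 0 0 1;0 0 -0.02 0 0 0 1;0 0 -0.01 0 0 0 1;0 0 0 0 0 0 1")

```text
t: 3.03
eef_pos: [0.5424, 0.2394, 0.106]
ee_rot: [-3.141, 0.002, 3.111]
force: [-0.7, -0.2, -0.2]
width: 0.0876
```

Call:
jog_arm(plan="0.0015 0.0052 0 0 0 0 1;0 0 0 0 0 0 1")

```text
t: 3.2
eef_pos: [0.5439, 0.2433, 0.1061]
ee_rot: [-3.14, 0.0, 3.11]
force: [0.2, 1.3, -0.1]
width: 0.088
```

Call:
jog_arm(plan="0 0 0 0 0 0 -1;0 0 0 0 0 0 -1;0 0 0 0 0 0 -1;0 0 0 0 0 0 -1;0 0 0 0 0 0 -1;0 0 0 0 0 0 -1;0 0 0 0 0 0 -1;0 0 0 0 0 0 -1")

```text
t: 3.87
eef_pos: [0.5463, 0.2449, 0.1115]
ee_rot: [3.138, 0.007, 3.11]
force: [-0.1, 0.1, -0.3]
width: 0.0399
```

Call:
jog_arm(plan="-0.001 0 -0.003 0 0 0 -1;-0.001 0 -0.003 0 0 0 -1;0 0 -0.001 0 0 0 -1;0 0 -0.001 0 0 0 -1;0 0 -0.001 0 0 0 -1;0 0 0 0 0 0 -1;0 0 0 0 0 0 -1;0 0 0 0 0 0 -1")

```text
t: 4.53
eef_pos: [0.5446, 0.2444, 0.105]
ee_rot: [3.139, 0.009, 3.112]
force: [-0.5, 0.1, 3.8]
width: 0.0238
```

Call:
jog_arm(plan="0 0 0.01 0 0 0 -1;0 0 0.02 0 0 0 -1;0 0 0.03 0 0 0 -1;0 0 0.03 0 0 0 -1;0 0 0.025 0 0 0 -1;0 0 0.01 0 0 0 -1;0 0 0 0 0 0 -1")

```text
t: 5.12
eef_pos: [0.541, 0.2417, 0.2335]
ee_rot: [-3.138, 0.001, 3.111]
force: [-0.2, 0.0, -2.5]
width: 0.0238
```

Call:
jog_arm(plan="0 -0.02 0 0 0 -0.02 -1;0 -0.03 0 0 0 -0.03 -1;0 -0.035 0 0 0 -0.03 -1;0 -0.035 0 0 0 -0.03 -1;0 -0.035 0 0 0 -0.03 -1;0 -0.035 0 0 0 -0.03 -1;0 -0.035 0 0 0 -0.03 -1;0 -0.035 0 0 0 -0.03 -1")

```text
t: 5.78
eef_pos: [0.5364, -0.0221, 0.228]
ee_rot: [-3.137, -0.005, 2.88]
force: [0.5, -0.2, -2.0]
width: 0.0239
```

Call:
jog_arm(plan="0 -0.035 0 0 0 -0.03 -1;0 -0.035 0 0 0 -0.03 -1;0 -0.03 0 0 0 -0.03 -1;0 -0.02 0 0 0 -0.02 -1;0 -0.01 0 0 0 -0.01 -1;0 0 0 0 0 0 -1")

```text
t: 6.28
eef_pos: [0.5305, -0.164, 0.222]
ee_rot: [-3.134, -0.015, 2.746]
force: [0.0, 0.2, -0.8]
width: 0.0241
```

Call:
jog_arm(plan="0 -0.008 -0.01 0 -0.0167 0 -1;0 0 -0.005 0 0 0 -1;0 0 -0.003 0 0 0 -1;0 0 0 0 0 0 -1")

```text
t: 6.62
eef_pos: [0.5294, -0.1706, 0.2011]
ee_rot: [-3.14, -0.003, 2.746]
force: [-0.2, 1.0, -0.8]
width: 0.024
```

Run:
```python
from h import *
m=arm.camera_model("wrist");m["fish"]=1;s=arm.get_state();print(s["eef_pos"],s["ee_rot"],s["force"])
w=arm.grab_frame("wrist");S=arm.grab_frame("scene");ms=arm.camera_model("scene")
cv2.imwrite("pics/w2.png",w);cv2.imwrite("pics/s2.png",S)
D=np.array([.5295,-.172,0]);Rd=R.from_euler('z',-22.5,degrees=True)
def mark(im,m,hx,hy,z,c,C=D,r=Rd):
    for a in(-1,1):
        for b in(-1,1): cv2.circle(im,tuple(proj(m,C+r.apply([a*hx,b*hy,z])).round().astype(int)),1,c,-1)
e=s["eef_pos"];C=np.array([e[0],e[1],e[2]-.1]);r=R.from_euler('z',s["ee_rot"][2]-np.pi)
for im,mm in((w,m),(S,ms)):
    mark(im,mm,.036,.03,.083,(0,0,255));mark(im,mm,.0248,.0188,.083,(0,255,0));mark(im,mm,.018,.012,0.006,(255,0,255),C,r);mark(im,mm,.018,.012,0.13,(255,0,0),C,r)
c=proj(m,D+[0,0,.083]).astype(int);x0=max(c[0]-70,0);y0=min(max(c[1]-70,0),280)
A=cv2.resize(w[y0:y0+140,x0:x0+140],(400,400),interpolation=cv2.INTER_CUBIC)
c=proj(ms,D+[0,0,.12]).astype(int)
B=cv2.resize(S[c[1]-60:c[1]+60,c[0]-60:c[0]+60],(400,400),interpolation=cv2.INTER_CUBIC)
print(x0,y0,c);cv2.imwrite("pics/x2.png",np.hstack([A,B]))
```

```text
[ 0.52943576 -0.1705846   0.20113733] [-3.14033016e+00 -2.78764431e-03  2.74580800e+00] [-0.20523041  1.00576425 -0.84997177]
206 142 [224 144]
```

View pics/x2.png

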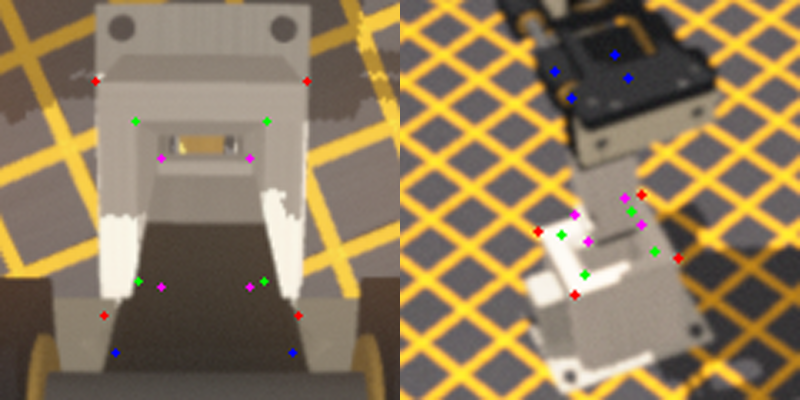

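The overlay puts the cartridge foot over the funnel to within about 1.5 mm, so I'm lowering it into the funnel.

Call:
jog_arm(plan="0.0003 -0.0014 -0.006 0 -0.002 0 -1;0 0 -0.006 0 0 0 -1;0 0 -0.004 0 0 0 -1;0 0 0 0 0 0 -1")

```text
t: 7.05
eef_pos: [0.5316, -0.1704, 0.1856]
ee_rot: [3.141, 0.002, 2.749]
force: [-0.6, 1.4, -2.2]
width: 0.0237
```

Call:
jog_arm(plan="-0.002 -0.0016 -0.003 0 0 0 -1;0 0 -0.004 0 0 0 -1;0 0 -0.003 0 0 0 -1;0 0 -0.002 0 0 0 -1")

```text
t: 7.38
eef_pos: [0.5295, -0.172, 0.1727]
ee_rot: [3.141, 0.003, 2.75]
force: [0.2, -0.1, -2.8]
width: 0.0241
```

Call:
jog_arm(plan="0 0 -0.002 0 0 0 -1;0 0 -0.002 0 0 0 -1;0 0 -0.002 0 0 0 -1")

```text
t: 7.63
eef_pos: [0.5298, -0.1722, 0.1662]
ee_rot: [3.141, 0.003, 2.749]
force: [-0.4, 0.2, -1.6]
width: 0.0237
```

Call:
jog_arm(plan="0 0 -0.002 0 0 0 -1;0 0 -0.002 0 0 0 -1")

```text
t: 7.8
eef_pos: [0.5298, -0.1723, 0.1618]
ee_rot: [3.141, 0.003, 2.749]
force: [1.4, 0.7, -1.2]
width: 0.0238
```

Call:
jog_arm(plan="0 0 -0.002 0 0 0 -1;0 0 -0.002 0 0 0 -1")

```text
t: 7.97
eef_pos: [0.5298, -0.1723, 0.1574]
ee_rot: [3.141, 0.003, 2.749]
force: [0.2, -0.9, -1.4]
width: 0.0239
```

Call:
jog_arm(plan="0 0 -0.002 0 0 0 -1;0 0 -0.002 0 0 0 -1")

```text
t: 8.13
eef_pos: [0.5298, -0.1722, 0.1529]
ee_rot: [3.141, 0.003, 2.749]
force: [0.2, -0.2, -2.4]
width: 0.024
```

Call:
jog_arm(plan="0 0 -0.002 0 0 0 -1;0 0 -0.002 0 0 0 -1")

```text
t: 8.3
eef_pos: [0.5298, -0.1722, 0.1485]
ee_rot: [3.141, 0.003, 2.749]
force: [-0.9, 0.3, -2.2]
width: 0.0239
```

Call:
jog_arm(plan="0 0 -0.002 0 0 0 -1;0 0 -0.002 0 0 0 -1")

```text
t: 8.47
eef_pos: [0.5298, -0.1723, 0.144]
ee_rot: [3.141, 0.003, 2.749]
force: [-0.3, -0.1, -0.4]
width: 0.0236
```

Call:
jog_arm(plan="0 0 -0.002 0 0 0 -1;0 0 -0.002 0 0 0 -1")

```text
t: 8.63
eef_pos: [0.5298, -0.1723, 0.1396]
ee_rot: [3.141, 0.003, 2.749]
force: [-0.3, -0.5, -2.8]
width: 0.0237
```

Call:
jog_arm(plan="0 0 -0.002 0 0 0 -1")

```text
t: 8.72
eef_pos: [0.5298, -0.1722, 0.1374]
ee_rot: [3.141, 0.003, 2.749]
force: [-0.3, -0.2, -1.7]
width: 0.0242
```

Call:
jog_arm(plan="0 0 -0.002 0 0 0 -1")

```text
t: 8.8
eef_pos: [0.5298, -0.1723, 0.1351]
ee_rot: [3.141, 0.003, 2.749]
force: [-0.8, -0.3, -1.5]
width: 0.0235
```

Call:
jog_arm(plan="0 0 -0.002 0 0 0 -1")

```text
t: 8.88
eef_pos: [0.5298, -0.1723, 0.133]
ee_rot: [3.141, 0.003, 2.749]
force: [-1.4, 1.7, 2.2]
width: 0.0238
```

Call:
jog_arm(plan="0 0 -0.002 0 0 0 -1")

```text
t: 8.97
eef_pos: [0.5299, -0.1724, 0.1314]
ee_rot: [3.141, 0.003, 2.75]
force: [-3.3, 1.6, 7.0]
width: 0.024
```

Call:
jog_arm(plan="0 0 -0.002 0 0 0 -1")

```text
t: 9.05
eef_pos: [0.5298, -0.1724, 0.13]
ee_rot: [-3.142, 0.003, 2.75]
force: [-3.1, 1.3, 8.4]
width: 0.0237
```

Call:
jog_arm(plan="0 0 -0.002 0 0 0 -1")

```text
t: 9.13
eef_pos: [0.5297, -0.1725, 0.1286]
ee_rot: [-3.141, 0.004, 2.75]
force: [-3.3, 1.3, 5.6]
width: 0.0238
```

Call:
jog_arm(plan="0 0 -0.002 0 0 0 -1")

```text
t: 9.22
eef_pos: [0.5297, -0.1725, 0.1271]
ee_rot: [-3.141, 0.004, 2.75]
force: [-1.3, 0.9, 5.0]
width: 0.0238
```

Call:
jog_arm(plan="0 0 -0.002 0 0 0 -1")

```text
t: 9.3
eef_pos: [0.5297, -0.1726, 0.1257]
ee_rot: [-3.141, 0.004, 2.751]
force: [-2.0, 1.5, 4.3]
width: 0.024
```

Call:
jog_arm(plan="0 0 -0.002 0 0 0 -1")

```text
t: 9.38
eef_pos: [0.5296, -0.1726, 0.1242]
ee_rot: [-3.141, 0.004, 2.751]
force: [-1.3, 2.1, 5.6]
width: 0.0238
```

Call:
jog_arm(plan="0 0 -0.002 0 0 0 -1")

```text
t: 9.47
eef_pos: [0.5295, -0.1726, 0.1226]
ee_rot: [-3.141, 0.005, 2.751]
force: [-2.8, 2.0, 5.1]
width: 0.0243
```

Call:
jog_arm(plan="0 0 -0.0015 0 0 0 -1")

```text
t: 9.55
eef_pos: [0.5295, -0.1727, 0.1214]
ee_rot: [-3.141, 0.005, 2.751]
force: [-1.9, 1.1, 3.1]
width: 0.0238
```

Call:
jog_arm(plan="0 0 -0.0015 0 0 0 -1")

```text
t: 9.63
eef_pos: [0.5295, -0.1727, 0.1202]
ee_rot: [-3.141, 0.005, 2.751]
force: [-2.4, 1.9, 7.1]
width: 0.0241
```

Call:
jog_arm(plan="0 0 -0.0015 0 0 0 -1")

```text
t: 9.72
eef_pos: [0.5295, -0.1727, 0.119]
ee_rot: [-3.141, 0.005, 2.751]
force: [-3.4, 2.0, 5.1]
width: 0.0235
```

Call:
jog_arm(plan="0 0 -0.0015 0 0 0 -1")

```text
t: 9.8
eef_pos: [0.5295, -0.1727, 0.1177]
ee_rot: [-3.141, 0.005, 2.751]
force: [-2.2, 1.4, 3.9]
width: 0.0238
```

Call:
jog_arm(plan="0 0 -0.0015 0 0 0 -1")

```text
t: 9.88
eef_pos: [0.5294, -0.1727, 0.1164]
ee_rot: [-3.141, 0.005, 2.751]
force: [-1.8, 1.2, 4.1]
width: 0.0243
```

Call:
jog_arm(plan="0 0 -0.0015 0 0 0 -1")

```text
t: 9.97
eef_pos: [0.5294, -0.1727, 0.115]
ee_rot: [-3.141, 0.006, 2.751]
force: [-3.0, 1.6, 3.3]
width: 0.024
```

Call:
jog_arm(plan="0 0 -0.0015 0 0 0 -1")

```text
t: 10.05
eef_pos: [0.5294, -0.1727, 0.1134]
ee_rot: [-3.141, 0.006, 2.751]
force: [-2.4, 0.4, 2.0]
width: 0.0238
```

Call:
jog_arm(plan="0 0 -0.0012 0 0 0 -1")

```text
t: 10.13
eef_pos: [0.5294, -0.1727, 0.112]
ee_rot: [-3.141, 0.006, 2.751]
force: [-1.0, 0.4, 2.9]
width: 0.0235
```

Call:
jog_arm(plan="0 0 -0.0012 0 0 0 -1")

```text
t: 10.22
eef_pos: [0.5298, -0.1729, 0.1113]
ee_rot: [-3.141, 0.006, 2.752]
force: [-5.7, 1.5, 19.9]
width: 0.0239
```

The force dropped as the ball fell into the groove, then rose at the stop to 19.9 N, above the 15 N I wanted. I'm backing off now.

Call:
jog_arm(plan="0 0 0.001 0 0 0 -1")

```text
t: 10.3
eef_pos: [0.5299, -0.173, 0.1125]
ee_rot: [-3.14, 0.007, 2.752]
force: [-1.9, 1.2, 2.6]
width: 0.0236
```

Call:
jog_arm(plan="0 0 0.0005 0 0 0 -1")

```text
t: 10.38
eef_pos: [0.5299, -0.173, 0.113]
ee_rot: [-3.14, 0.007, 2.752]
force: [-2.1, 0.9, 2.5]
width: 0.0239
```

Call:
jog_arm(plan="0 0 0 0 0 0 -0.2;0 0 0 0 0 0 -0.2;0 0 0 0 0 0 0;0 0 0 0 0 0 0;0 0 0 0 0 0 0.5;0 0 0 0 0 0 0.5;0 0 0 0 0 0 1;0 0 0 0 0 0 1")

```text
t: 11.05
eef_pos: [0.531, -0.1731, 0.1118]
ee_rot: [-3.141, 0.008, 2.752]
force: [0.2, -0.6, 0.1]
width: 0.065
```

Released. Now straight up, then a look.

Call:
jog_arm(plan="0 0 0.005 0 0 0 1;0 0 0.02 0 0 0 1;0 0 0.03 0 0 0 1;0 0 0.03 0 0 0 1;0 0 0.03 0 0 0 1;0 0 0.02 0 0 0 1;0 0 0.01 0 0 0 1;0 0 0 0 0 0 1")

```text
t: 11.72
eef_pos: [0.5281, -0.1734, 0.265]
ee_rot: [-3.139, 0.005, 2.752]
force: [0.7, 0.2, 0.2]
width: 0.0878
```

Call:
jog_arm(plan="-0.01 -0.03 0 0 0 0 1;-0.01 -0.035 0 0 0 0 1;-0.01 -0.035 0 0 0 0 1;-0.01 -0.035 0 0 0 0 1;-0.01 -0.035 0 0 0 0 1;-0.01 -0.03 0 0 0 0 1;0 -0.01 0 0 0 0 1;0 0 0 0 0 0 1")

```text
t: 12.38
eef_pos: [0.464, -0.3895, 0.2631]
ee_rot: [3.142, 0.005, 2.758]
force: [0.5, 0.0, 0.7]
width: 0.0876
```

Run:
```python
from h import *
S=arm.grab_frame("scene");T=arm.grab_frame("top");ms=arm.camera_model("scene");mt=arm.camera_model("top")
cv2.imwrite("pics/s3.png",S);cv2.imwrite("pics/t3.png",T);print(arm.get_state()["force"],arm.get_state()["t"])
Rd=R.from_euler('z',-22.5,degrees=True);D=np.array([.5295,-.172,0]);o=[]
for im,m,raw in((S,ms,1),(T,mt,0)):
    c=proj(m,D+[0,0,.11]).astype(int);k=im[c[1]-40:c[1]+40,c[0]-40:c[0]+40]
    k=cv2.resize(k,(400,400),interpolation=cv2.INTER_CUBIC)
    for z,col in((.141,(0,255,0)),(.150,(0,0,255))):
        for a in(-1,1):
            for b in(-1,1):
                p=(proj(m,D+Rd.apply([a*.018,b*.012,z]))-c+40.5)*5
                cv2.circle(k,tuple(p.round().astype(int)),2,col,-1)
    o.append(k)
cv2.imwrite("pics/x3.png",np.hstack(o))
```

```text
[ 0.18864942  0.61536058 -0.32717219] 12.4833
```

View pics/x3.png

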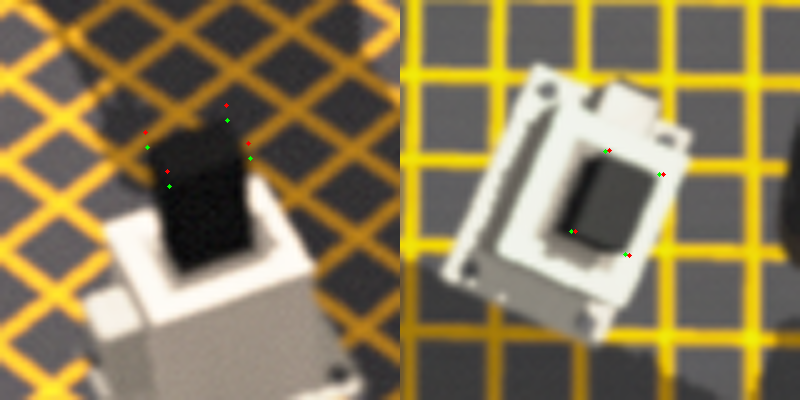

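The top face matches the green markers (home height, z ≈ 0.141 m) in both views. It is well below the red ones, so the cartridge is held down. Handing in.

```bash
python3 -c "
from station import arm
print(arm.job_done(), arm.get_state()['t'])"
```

```text
the job is handed in; nothing more can be done
the job is handed in; nothing more can be done
```

The cartridge is in the dock socket, pressed down past the ball and released. I handed the job in at about 12.5 s, with the arm backed well clear of everything.

- **Click:** I felt the ball at a TCP height of about 0.134 m. The push force ran at 3–8 N after that, then dropped to 2–3 N near 0.113 m as the ball fell into the groove.
- **Overshoot:** the last 1.2 mm step touched the hard stop and read 19.9 N for one row. That is above the 15 N you asked me to end by. I backed off at once to about 2.5 N before letting go.
- **Held down:** after I let go, the scene and top views put the cartridge top at about 0.141 m, the home height. A point 9 mm higher did not fit. I did not do a pull test.
- **Other things:** I moved nothing else on purpose, but I didn't compare the tube, nut, brush and jar against the first pictures at the end.

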